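# Gauge a mortar prism from both ends and lock it in

## Task

Check both ends of the mortar prism on the blue end gauge, keeping its trowelled face up: lay it lengthwise between the two low rails and slide its red end against the spring probe until the probe is fully in, hold it there for about a second, then draw it back, turn it end for end and slide the blue end in the same way. Leave it there with the probe pushed fully in, and swing the red keeper arm right round behind it to its end stop. Leave the bottle, the mortar cube and the brush where they are.

Things in the scene. Friction and masses are not known exactly. Their poses are not given: they have to be found in the camera images.
- prism_center (a point): Centre of the mortar prism: a grey bar 160 long x 40 wide x 40 mm high, about 0.5 to 0.7 kg, loose on the table at the start, any yaw. Its x runs along its length towards the red-painted end (the other end is painted blue); z points up out of the trowelled face (darker grey patch). The point is half-way up, 20 mm above its underside.
- red_end (a point): Centre of the prism's red end face, 80 mm from prism_center along +x of the prism.
- blue_end (a point): Centre of the prism's blue end face, 80 mm from prism_center along -x of the prism.
- bed: The end gauge, fixed: a blue plate 350 mm long (x -175 to 175), y -58 to 92, 12 mm thick; origin on the table, x along it towards the probe. The prism lies on the plate between two steel rails, 8 mm high and wide, inner faces at y = -28 and +28, x -160 to 100. Behind the probe a dark bent bracket, 70 mm wide, at x 125 to 133, up to z 70, and a dial (face up, z 70, out to x 188).
- probe_tip (a point): Centre of the flat face of the probe, a steel disc of 26 mm diameter that faces -x of the bed, 20 mm above the plate on the bed's centre line; at bed x = 95 mm when out, 105 mm when fully in.
- probe (a joint): Travel of the probe along +x of the bed: 0 out, 0.010 m fully in at a hard stop. A weak spring (about 0.4 N at 0, 1.0 N at 10 mm) returns it; the prism's own friction on the bed holds it in once the prism is let go.
- keeper (a joint): Red keeper arm on an upright hinge beside the bed: 0 parked (points along -x of the bed), grows counter-clockwise from above to 1.571 rad at its end stop (points along -y of the bed, across the rails behind the prism). Starts at 0 to 0.4; friction (0.6 N at the knob) keeps it where left. Arm 118 x 20 x 12 mm, underside 25 mm above the table; at the stop it is 3 mm behind a prism fully home.
- keeper_hinge (a point): Hinge axis of the keeper arm, at bed x = -68, y = 75 mm, 25 mm above the table; its x points from the free end of the arm towards the hinge, as the arm swings.
- keeper_knob (a point): Middle of the grip of the keeper: an upright black round knob, 20 mm in diameter, 105 mm from the hinge on the arm; this point lies 75 mm above the table, the knob runs from 37 to 95 mm above the table.
- prism: The mortar prism itself; origin at the centre of its underside, axes as prism_center.
- water_bottle: Bystander: white plastic bottle with a blue cap, 66 mm in diameter, 150 mm high; origin at the centre of its underside.
- mortar_cube: Bystander: sand-coloured mortar cube, 50 mm; origin at the centre of its underside.
- brush: Bystander: a hand brush lying on the table, about 200 mm long along its x; origin under its middle.
- bed_home (a point): Where prism_center lies when the prism is fully home: bed x = 25, y = 0, 32 mm above the table; axes as the bed. The front end of the prism is then at bed x = 105, its rear end at x = -55.
Things that resemble listed ones, but are neither listed nor needed, are in the scene too. Several things look just like the prism: the one meant starts farthest to the robot's left.

How it is judged:
By the outcome, as a careful person would: the job done as asked, in the order asked, and still so for the second after the job is handed in, with the robot touching nothing.
It also fails if it takes over 61 s, if anything falls off the work surface, if the arm or the gripper's body presses on something with over 40 N, if the wrist force passes 120 N, or if a joint passes its speed limit or range.

## Robot

A 7-joint arm with a two-finger parallel gripper is mounted at the origin on the work surface. World frame = base frame: x ahead of the robot, y to its left, z up, the work surface at z = 0. Lengths are in mm, angles in rad, forces in N, time in s.
With the tool pointing down it reaches from about 400 to 850 mm from the base axis. Payload 4.5 kg.
Tool frame: the origin (TCP) lies midway between the tips of the shut fingers; the grasp point (between the pads) lies 19 mm behind it; z points along the fingers, y is the direction in which the jaws open and shut (so a half turn about z gives the same grasp; the last joint's range is limited). The gripper opens to 88 mm and grips with 3 to 60 N. Pads are 18 mm wide; open, the fingers measure 123 mm over their backs; the gripper's body (75 mm by 187 mm) begins 45 mm behind the grasp point.
Start: joints at [1.288, 0.689, -0.195, 1.565, 0.157, 0.902, -0.215], TCP at [194.734, -593.913, 238.743] pointing down, gripper open.
Joint ranges: [-3.01, 3.01], [-0.46, 2.08], [-1.47, 1.51], [0.13, 2.56], [-1, 4.14], [0.04, 2.09], [-2.66, 2.66]. Speed limits (rad/s): [2.57, 2.57, 3.14, 3.14, 3.14, 3.14, 3.14].

## Interface

Orientations are given as a unit quaternion [w, x, y, z].
In Python, from station import robot gives the robot as it stands.
- The arm moves only by the shell command python3 -m handwheel 'ROWS'. ROWS is JSON, a list of rows, each an object with "hand": the finger opening in cm, from 0 to 8.81; "offset": the shift along the tool's x, y, z in cm, a list of three; "yaw": the turn about the tool's z in rad. In form: [{"hand": hand, "offset": [tx, ty, tz], "yaw": yaw}, ...]. A call has exactly 10 rows; each row is the pose to reach, as a shift and turn from the pose measured when the call began, along the tool's axes at that moment; what a row does not reach only later rows make up. A row lasts 1/10 s, in which the tool goes at most 50 mm and 8.59 degrees, less where a joint would pass 70% of its speed; a pose out of reach is approached as far as the arm can. A call with a gripper value outside its range is refused whole. The fingers move at their own pace and stop on an object; the grip force is fixed at half the most. Time passes only in rows, so rows that repeat a pose let the fingers close, or fill a call up. It gives the time, the measured TCP pose, the force and the opening at its end, in the units of the state.
- robot.observe(): the state, without advancing time (a new reading comes with each control period).
- robot.read_camera(name): name is "side" or "top" or "wrist"; returns a dict with "image" (384x512x3 uint8, red, green, blue), "K" (3x3 intrinsics, pixels), "dist" ([k1, k2, p1, p2, k3] as OpenCV has them; the pictures are not rectified), "xyz" and "rotation" of the camera in the world; the wrist camera has in their place "T_tool_cam" (4x4, takes a point from camera to tool coordinates, whose origin is the TCP and whose axes are the flange's). Camera axes: x right, y down, z forward; pixel columns grow to the right and rows downward; lengths in mm; the calibration is good to about 2 mm. A picture is of the moment at which its call begins: read the wrist's pose just before it. There is no depth.
- robot.close_job(): hands the job in, once; it reports no verdict.
The state is a dict: "time": time; "joints": joint angles; "qd": joint speeds; "joint_efforts": joint torques, N m; "position": TCP position; "orientation": TCP orientation; "ft_force": force on the tool from outside, world axes, zero at the start; "ft_torque": the same for the moment, N m; "grip_width": finger opening in mm.
Only numpy, scipy, OpenCV 4.12 (cv2) and the standard library are available. Lean on these libraries where they do the work, as an engineer would, in place of code of your own. Each camera call takes 0.05 s, during which the arm holds its last target. There are 200 camera calls.

## Working session

There is one attempt and no reset: what is moved stays moved. The work goes in short steps, Python scripts to look and compute and a shell command to move; the robot and the scene stay as the last step left them, time stands still between calls to the robot, and variables do not carry over. Pictures are saved under pics/ and viewed, about 8 in all and at most 12, crops included, and the job is handed in when it is done.

```bash
ls; mkdir -p pics
cat > h.py <<'E'
import numpy as np, cv2
from scipy.spatial.transform import Rotation as R
from station import robot
def cam(n):
    s=robot.observe(); c=robot.read_camera(n)
    K=np.array(c["K"],float); d=np.array(c["dist"],float)
    q=s["orientation"]; Rt=R.from_quat([q[1],q[2],q[3],q[0]]).as_matrix(); p=np.array(s["position"])
    if n=="wrist":
        T=np.array(c["T_tool_cam"]); Rc=Rt@T[:3,:3]; t=Rt@T[:3,3]+p
    else:
        Rc=np.array(c["rotation"],float); t=np.array(c["xyz"],float)
        if Rc.shape!=(3,3): Rc=R.from_quat([Rc[1],Rc[2],Rc[3],Rc[0]]).as_matrix()
    return c["image"],dict(K=K,d=d,R=Rc,t=t)
def w(C,u,v,z):
    a=cv2.undistortPoints(np.array([[[u,v]]],float),C["K"],C["d"])[0,0]
    r=C["R"]@np.array([a[0],a[1],1]); return C["t"]+r*(z-C["t"][2])/r[2]
def pix(C,P):
    Rw=C["R"].T; return cv2.projectPoints(np.array([P],float),cv2.Rodrigues(Rw)[0],-Rw@C["t"],C["K"],C["d"])[0][0,0]
def snap(n,f,s=1.5):
    import pickle
    im,C=cam(n); cv2.imwrite(f"pics/{f}.png",cv2.resize(im[:,:,::-1],None,fx=s,fy=s,interpolation=cv2.INTER_CUBIC))
    pickle.dump((im,C),open(f"pics/{f}.pkl","wb")); return im,C
def load(f):
    import pickle; return pickle.load(open(f"pics/{f}.pkl","rb"))
E
python3 - <<'E'
from h import *
for n in("top","side"):
    im,C=snap(n,n+"0"); print(n,C["t"],C["R"].round(2).tolist(),C["K"].round(0).tolist())
s=robot.observe();print(s["time"],s["orientation"],s["position"],s["ft_force"])
E
```

```text
pics
top [ 331.10406312 -194.38858425 1393.23413368] [[0.0, -0.99, 0.16], [-1.0, 0.0, 0.01], [-0.01, -0.16, -0.99]] [[392.0, 0.0, 260.0], [0.0, 392.0, 195.0], [0.0, 0.0, 1.0]]
side [ 500.01491838  678.01049818 1070.03325961] [[-1.0, -0.05, 0.03], [-0.06, 0.75, -0.66], [0.01, -0.66, -0.75]] [[379.0, 0.0, 255.0], [0.0, 379.0, 191.0], [0.0, 0.0, 1.0]]
0.1 [-7.86007821e-04  9.87469127e-01  1.57810229e-01 -1.92587847e-04] [ 194.48257648 -593.39005914  238.0020391 ] [ 0.22111209 -0.13593243  0.15911841]
```

View pics/top0.png

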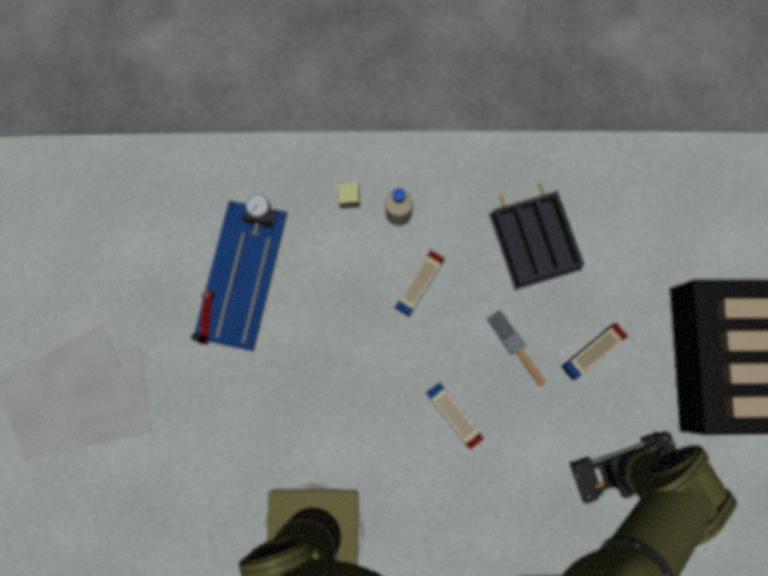

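The top view shows the gauge at about (240,275), with its probe end up and the keeper at (205,318). The three prism-like bars are at (420,283), (455,415) and (595,352). The leftmost is (420,283), with its red end at (436,257) and its blue end at (404,309).

Run:
```python
from h import *
im,C=load("top0"); hsv=cv2.cvtColor(im,cv2.COLOR_RGB2HSV)
def m(lo,hi): return cv2.inRange(hsv,np.array(lo),np.array(hi))
blue=m((105,110,40),(128,255,255)); red=m((0,120,50),(8,255,255))|m((170,120,50),(180,255,255))
for nm,mk,zz in(("blue",blue,12),("red",red,40)):
    n,l,st,ce=cv2.connectedComponentsWithStats(mk)
    for i in range(1,n):
        if st[i,4]>15: print(nm,st[i].tolist(),(ce[i]*1.5).round(0),w(C,*ce[i],zz).round(0))
n,l,st,ce=cv2.connectedComponentsWithStats(cv2.morphologyEx(blue,cv2.MORPH_CLOSE,np.ones((7,7))))
i=1+np.argmax(st[1:,4]); c,_=cv2.findContours((l==i).astype(np.uint8),0,2)
b=cv2.boxPoints(cv2.minAreaRect(c[0])); print("bedbox",[w(C,u,v,12).round(0).tolist() for u,v in b])
for u,v in [(243,234),(219,335),(269,238),(245,342)]: print("rail",w(C,u/1.5,v/1.5,20).round(0))
# enlarged crop of the bed and prism
bed=cv2.resize(im[120:245,115:215],None,fx=4.5,fy=4.5,interpolation=cv2.INTER_CUBIC)
ims,_=load("side0"); cv2.imwrite("pics/mix.png",cv2.resize(ims,None,fx=1.5,fy=1.5)[:,:,::-1])
# prism rect
g=~m((0,0,0),(180,255,255))
```

```text
blue [262, 126, 8, 8, 52] [398. 194.] [ 801. -197.   12.]
blue [138, 135, 53, 98, 2730] [241. 275.] [600. 182.  12.]
blue [265, 202, 9, 8, 38] [403. 308.] [ 520. -209.   12.]
blue [376, 241, 10, 11, 57] [571. 370.] [ 374. -600.   12.]
blue [285, 256, 10, 8, 38] [435. 390.] [ 329. -281.   12.]
red [286, 168, 9, 7, 29] [435. 256.] [ 639. -284.   40.]
red [134, 194, 8, 31, 128] [205. 315.] [501. 254.  40.]
red [408, 216, 9, 10, 34] [618. 331.] [ 462. -706.   40.]
red [312, 290, 9, 8, 34] [474. 440.] [ 216. -367.   40.]
bedbox [[452.0, 287.0, 12.0], [793.0, 223.0, 12.0], [756.0, 79.0, 12.0], [419.0, 148.0, 12.0]]
rail [700. 179.  20.]
rail [455. 226.  20.]
rail [690. 115.  20.]
rail [438. 164.  20.]
```

View pics/side0.png

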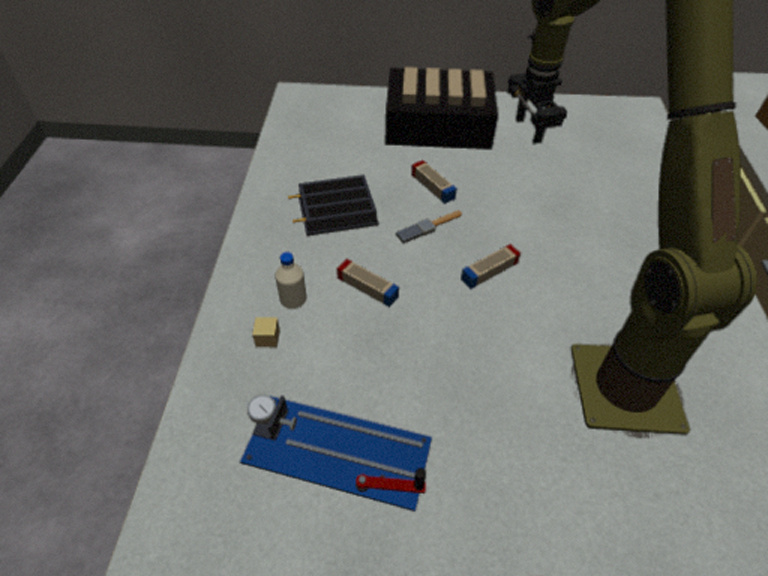

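```bash
python3 -m handwheel '[{"hand":8.8,"offset":[47.3,-20.9,0],"yaw":0.864},{"hand":8.8,"offset":[47.3,-20.9,0],"yaw":0.864},{"hand":8.8,"offset":[47.3,-20.9,0],"yaw":0.864},{"hand":8.8,"offset":[47.3,-20.9,0],"yaw":0.864},{"hand":8.8,"offset":[47.3,-20.9,0],"yaw":0.864},{"hand":8.8,"offset":[47.3,-20.9,0],"yaw":0.864},{"hand":8.8,"offset":[47.3,-20.9,0],"yaw":0.864},{"hand":8.8,"offset":[47.3,-20.9,0],"yaw":0.864},{"hand":8.8,"offset":[47.3,-20.9,0],"yaw":0.864},{"hand":8.8,"offset":[47.3,-20.9,0],"yaw":0.864}]'
cat >> h.py <<'E'
def st():
    s=robot.observe(); q=s["orientation"]; M=R.from_quat([q[1],q[2],q[3],q[0]]).as_matrix()
    print("t",round(s["time"],2),"p",np.round(s["position"],1),"head",round(np.arctan2(M[1,0],M[0,0]),4),"tilt",M[2].round(3),"q",np.round(s["joints"],2),"F",np.round(s["ft_force"],1),"w",round(s["grip_width"],1))
    return np.array(s["position"]),M
def to(P,head):
    p,M=st(); d=M.T@(np.array(P)-p)/10; h=np.arctan2(M[1,0],M[0,0]); y=-(head-h)
    print("offset cm",d.round(2),"yaw",round((y+np.pi)%(2*np.pi)-np.pi,3))
def colours(im,C,z,amin=60):
    hsv=cv2.cvtColor(im,cv2.COLOR_RGB2HSV); f=lambda lo,hi:cv2.inRange(hsv,np.array(lo),np.array(hi))
    for nm,mk in(("blue",f((105,110,30),(128,255,255))),("red",f((0,120,40),(8,255,255))|f((170,120,40),(180,255,255)))):
        n,l,s,ce=cv2.connectedComponentsWithStats(mk)
        for i in range(1,n):
            if s[i,4]>amin: print(nm,s[i].tolist(),ce[i].round(1),w(C,*ce[i],z).round(1))
E
python3 - <<'E'
from h import *
st(); im,C=snap("wrist","w1"); colours(im,C,40)
E
```

```text
time: 1.1
position: [567.0, -257.2, 238.0]
orientation: [-0.001, 0.963, -0.27, -0.001]
ft_force: [0.4, -1.0, -0.4]
grip_width: 87.9
t 1.1 p [ 567.  -257.2  238. ] head -0.5469 tilt [-0.002 -0.001 -1.   ] q [ 0.29  0.69  0.12  1.58 -0.1   0.88 -1.68] F [ 0.4 -1.  -0.4] w 87.9
blue [29, 6, 39, 42, 1265] [47.9 26.8] [ 813.7 -146.9   40. ]
blue [230, 218, 25, 12, 274] [241.7 223.8] [ 520.4 -203.3   40. ]
blue [0, 227, 20, 34, 299] [  6.9 246.7] [651.4  77.8  40. ]
red [228, 93, 27, 14, 377] [241.   99.5] [ 641.3 -278.9   40. ]
```

View pics/w1.png

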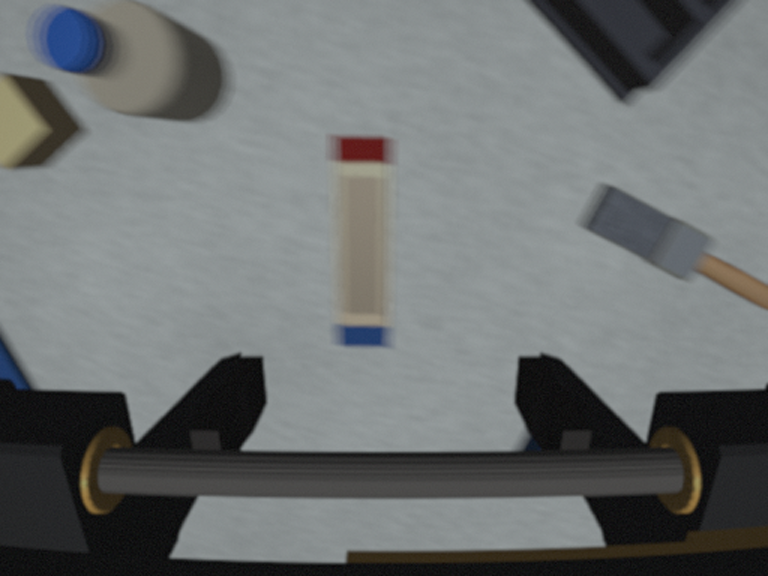

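The wrist view shows the prism with the trowelled patch up, red end at (361,149) and blue end at (362,336), and nothing near the fingers.

Run:
```python
from h import *
to((581,-241,13),-0.555)
```

```text
t 1.15 p [ 575.5 -246.8  237.6] head -0.5337 tilt [ 0.    -0.011 -1.   ] q [ 0.28  0.69  0.11  1.57 -0.1   0.88 -1.68] F [6.5 5.3 0.5] w 87.6
offset cm [ 0.17 -0.53 22.47] yaw 0.021
```

Run:
```python
from h import *
im,C=snap("wrist","w2"); st(); im,C=snap("wrist","w3"); colours(im,C,40); st()
to((581,-241,13),-0.555)
```

```text
t 1.2 p [ 572.4 -249.5  237.4] head -0.5336 tilt [-0.001 -0.008 -1.   ] q [ 0.28  0.69  0.11  1.58 -0.1   0.88 -1.67] F [0.7 1.4 0.2] w 87.8
blue [50, 4, 45, 44, 1542] [71.7 26.1] [ 804.8 -157.    40. ]
blue [0, 203, 33, 58, 809] [ 12.1 238.2] [658.4  73.7  40. ]
blue [241, 220, 31, 13, 373] [256. 226.] [ 515.3 -208.5   40. ]
red [242, 94, 35, 16, 513] [258.5 101.9] [ 636.4 -283.9   40. ]
t 1.25 p [ 569.  -253.9  237.4] head -0.5386 tilt [-0.002 -0.004 -1.   ] q [ 0.29  0.69  0.11  1.58 -0.1   0.88 -1.67] F [-1.  -0.7 -0.2] w 88.1
t 1.25 p [ 569.  -253.9  237.4] head -0.5386 tilt [-0.002 -0.004 -1.   ] q [ 0.29  0.69  0.11  1.58 -0.1   0.88 -1.67] F [-1.  -0.7 -0.2] w 88.1
offset cm [ 0.42 -1.64 22.45] yaw 0.016
```

```bash
python3 -m handwheel '[{"hand":8.8,"offset":[0.2,-1.0,4],"yaw":0.016},{"hand":8.8,"offset":[0.2,-1.0,8],"yaw":0.016},{"hand":8.8,"offset":[0.2,-1.0,12],"yaw":0.016},{"hand":8.8,"offset":[0.2,-1.0,15],"yaw":0.016},{"hand":8.8,"offset":[0.2,-1.0,17.5],"yaw":0.016},{"hand":8.8,"offset":[0.2,-1.0,19],"yaw":0.016},{"hand":8.8,"offset":[0.2,-1.0,19],"yaw":0.016},{"hand":8.8,"offset":[0.2,-1.0,19],"yaw":0.016},{"hand":8.8,"offset":[0.2,-1.0,19],"yaw":0.016},{"hand":8.8,"offset":[0.2,-1.0,19],"yaw":0.016}]'
python3 - <<'E'
from h import *
to((576,-246.5,13),-0.557)
E
```

```text
time: 2.25
position: [576.7, -246.0, 48.9]
orientation: [-0.002, 0.962, -0.274, 0.001]
ft_force: [0.2, -0.1, 1.3]
grip_width: 88.5
t 2.25 p [ 576.7 -246.    48.9] head -0.5547 tilt [ 0.    -0.004 -1.   ] q [ 0.29  0.95  0.07  1.69 -0.13  0.51 -1.68] F [ 0.2 -0.1  1.3] w 88.5
offset cm [-0.04  0.1   3.59] yaw 0.002
```

```bash
python3 -m handwheel '[{"hand":8.8,"offset":[0,0.1,2],"yaw":0},{"hand":8.8,"offset":[0,0.1,3.6],"yaw":0},{"hand":8.8,"offset":[0,0.1,3.6],"yaw":0},{"hand":8.8,"offset":[0,0.1,3.6],"yaw":0},{"hand":3.5,"offset":[0,0.1,3.6],"yaw":0},{"hand":3.5,"offset":[0,0.1,3.6],"yaw":0},{"hand":3.5,"offset":[0,0.1,3.6],"yaw":0},{"hand":3.5,"offset":[0,0.1,3.6],"yaw":0},{"hand":3.5,"offset":[0,0.1,3.6],"yaw":0},{"hand":3.5,"offset":[0,0.1,3.6],"yaw":0}]'
python3 - <<'E'
from h import *
st()
E
```

```text
time: 3.25
position: [576.5, -246.4, 13.0]
orientation: [-0.002, 0.962, -0.274, 0.001]
ft_force: [1.8, 2.9, 0.0]
grip_width: 41.9
t 3.25 p [ 576.5 -246.4   13. ] head -0.5547 tilt [ 0.    -0.005 -1.   ] q [ 0.3   1.01  0.06  1.69 -0.13  0.45 -1.67] F [1.8 2.9 0. ] w 41.9
```

```bash
python3 -m handwheel '[{"hand":3.5,"offset":[0,0,0],"yaw":0},{"hand":3.5,"offset":[0,0,0],"yaw":0},{"hand":3.5,"offset":[0,0,-4],"yaw":0},{"hand":3.5,"offset":[0,0,-8],"yaw":0},{"hand":3.5,"offset":[-2,-3.6,-12],"yaw":-0.05},{"hand":3.5,"offset":[-4,-7.2,-15],"yaw":-0.1},{"hand":3.5,"offset":[-6,-10.8,-17],"yaw":-0.15},{"hand":3.5,"offset":[-8,-14.5,-18],"yaw":-0.2},{"hand":3.5,"offset":[-10,-18.1,-18],"yaw":-0.25},{"hand":3.5,"offset":[-12,-21.7,-18],"yaw":-0.3}]'
python3 - <<'E'
from h import *
to((596,167,195),-0.193)
E
```

```text
time: 4.25
position: [587.2, 2.1, 193.5]
orientation: [-0.002, 0.992, -0.126, 0.0]
ft_force: [0.6, -0.9, -6.1]
grip_width: 40.0
t 4.25 p [587.2   2.1 193.5] head -0.2525 tilt [ 0.    -0.004 -1.   ] q [-0.12  0.69  0.07  1.74 -0.08  0.71 -1.83] F [ 0.6 -0.9 -6.1] w 40.0
offset cm [ -3.26 -16.18  -0.09] yaw -0.059
```

```bash
python3 -m handwheel '[{"hand":3.5,"offset":[-0.9,-4,0],"yaw":-0.02},{"hand":3.5,"offset":[-1.8,-8,0],"yaw":-0.04},{"hand":3.5,"offset":[-2.6,-12,0],"yaw":-0.06},{"hand":3.5,"offset":[-3.2,-15,0],"yaw":-0.06},{"hand":3.5,"offset":[-3.2,-16.2,0],"yaw":-0.06},{"hand":3.5,"offset":[-3.2,-16.2,0],"yaw":-0.06},{"hand":3.5,"offset":[-3.2,-16.2,0],"yaw":-0.06},{"hand":3.5,"offset":[-3.2,-16.2,0],"yaw":-0.06},{"hand":3.5,"offset":[-3.2,-16.2,0],"yaw":-0.06},{"hand":3.5,"offset":[-3.2,-16.2,0],"yaw":-0.06}]'
python3 - <<'E'
from h import *
st(); im,C=snap("wrist","w4"); st()
O=np.array((601,166)); a=-.193; r=np.array([[np.cos(a),-np.sin(a)],[np.sin(a),np.cos(a)]])
v=im.copy()
for P in [(95,0,32),(100,28,20),(100,-28,20),(175,92,12),(175,-58,12),(-160,28,20),(-160,-28,20)]:
    p=pix(C,(*(O+r@P[:2]),P[2])); print(P,p.round(1))
    if abs(p[0])<2000: cv2.circle(v,tuple(int(k) for k in p),2,(255,0,255),-1)
cv2.imwrite("pics/w4m.png",cv2.resize(v[:,:,::-1],None,fx=1.5,fy=1.5))
E
```

```text
time: 5.25
position: [596.7, 165.6, 194.2]
orientation: [-0.002, 0.995, -0.097, 0.0]
ft_force: [-0.9, 0.5, -5.6]
grip_width: 39.9
t 5.25 p [596.7 165.6 194.2] head -0.1944 tilt [ 0.    -0.003 -1.   ] q [-0.39  0.73  0.09  1.64 -0.09  0.77 -2.03] F [-0.9  0.5 -5.6] w 39.9
t 5.3 p [596.7 166.  194.2] head -0.1939 tilt [ 0.    -0.003 -1.   ] q [-0.39  0.73  0.09  1.64 -0.09  0.77 -2.03] F [-0.1  0.7 -6. ] w 39.8
(95, 0, 32) [259.3  73.3]
(100, 28, 20) [230.5  69. ]
(100, -28, 20) [288.3  68.9]
(175, 92, 12) [162.6 -10.9]
(175, -58, 12) [320.5 -12.4]
(-160, 28, 20) [236.9 298.7]
(-160, -28, 20) [282.9 298.7]
```

View pics/w4m.png

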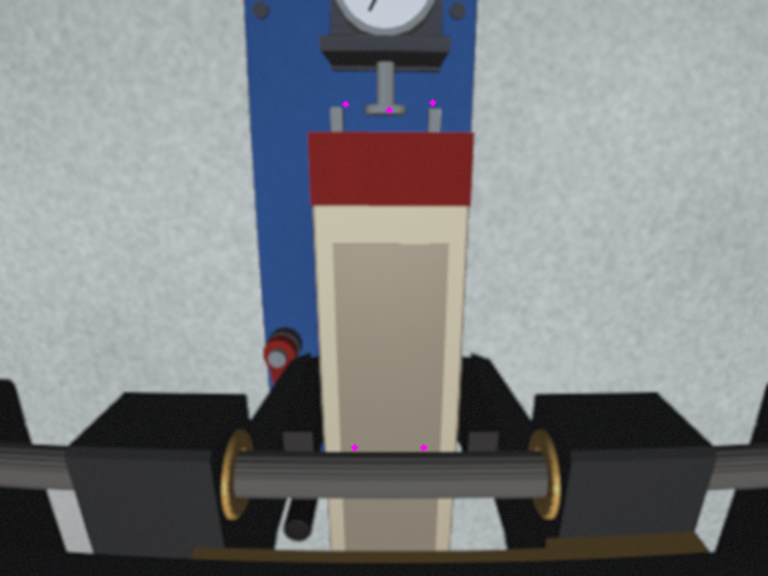

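The gauge is dead ahead: probe face at (385,112) and rail tips at (336,108) and (435,108), all about 3 mm from my marks. The prism is square in the grip with its red end leading, and the keeper is parked at the lower left.

```bash
cat >> h.py <<'E'
O=np.array((598.5,168.8)); a=-.193; rb=np.array([[np.cos(a),-np.sin(a)],[np.sin(a),np.cos(a)]])
def bed(P): return rb.T@(np.array(P)[:2]-O)
def wb(x,y,z): return (*(O+rb@(x,y)),z)
E
python3 - <<'E'
from h import *
im,C=load("w4")
print("tcp",bed((596.7,165.8)), "red end L/R",[bed(w(C,u/1.5,v/1.5,221)).round(1) for u,v in((310,133),(473,133))])
print("rails",[bed(w(C,u/1.5,v/1.5,20)).round(1) for u,v in((342,108),(430,108))],"plate L",[bed(w(C,u/1.5,v/1.5,12)).round(1) for u,v in((245,5),(258,200),(266,320))])
print(bed(w(C,385/1.5,106/1.5,45)))
to(wb(2,0,60),-.193)
E
```

```text
tcp [-1.19116767 -3.28954702] red end L/R [array([78.4, 16.4]), array([ 78.4, -23.6])]
rails [array([100.3,  28.2]), array([100.1, -28.8])] plate L [array([165.3,  89.8]), array([40.5, 89.8]), array([-49.1,  91.2])]
[9.92628920e+01 6.33313425e-02]
t 5.3 p [596.7 166.  194.2] head -0.1939 tilt [ 0.    -0.003 -1.   ] q [-0.39  0.73  0.09  1.64 -0.09  0.77 -2.03] F [-0.1  0.7 -6. ] w 39.8
offset cm [ 0.32 -0.26 13.42] yaw -0.001
```

```bash
python3 -m handwheel '[{"hand":3.5,"offset":[0.3,-0.28,4],"yaw":0},{"hand":3.5,"offset":[0.3,-0.28,8],"yaw":0},{"hand":3.5,"offset":[0.3,-0.28,12],"yaw":0},{"hand":3.5,"offset":[0.3,-0.28,14],"yaw":0},{"hand":3.5,"offset":[0.3,-0.28,15.5],"yaw":0},{"hand":3.5,"offset":[0.3,-0.28,16.3],"yaw":0},{"hand":3.5,"offset":[0.3,-0.28,16.6],"yaw":0},{"hand":3.5,"offset":[0.3,-0.28,16.8],"yaw":0},{"hand":3.5,"offset":[0.3,-0.28,16.9],"yaw":0},{"hand":3.5,"offset":[0.3,-0.28,16.9],"yaw":0}]'
python3 - <<'E'
from h import *
p,_=st(); print(bed(p)); to(wb(26.5,0,25),-.193)
E
```

```text
time: 6.3
position: [601.0, 168.9, 26.0]
orientation: [-0.002, 0.995, -0.097, 0.001]
ft_force: [0.7, 0.7, -6.0]
grip_width: 39.9
t 6.3 p [601.  168.9  26. ] head -0.1939 tilt [ 0.002 -0.004 -1.   ] q [-0.38  0.98  0.05  1.7  -0.1   0.46 -2.02] F [ 0.7  0.7 -6. ] w 39.9
[2.39612478 0.56389116]
t 6.3 p [601.  168.9  26. ] head -0.1939 tilt [ 0.002 -0.004 -1.   ] q [-0.38  0.98  0.05  1.7  -0.1   0.46 -2.02] F [ 0.7  0.7 -6. ] w 39.9
offset cm [2.41 0.05 0.11] yaw -0.001
```

```bash
python3 -m handwheel '[{"hand":3.5,"offset":[0,0.05,0.08],"yaw":0},{"hand":3.5,"offset":[0.2,0.05,0.12],"yaw":0},{"hand":3.5,"offset":[0.5,0.05,0.12],"yaw":0},{"hand":3.5,"offset":[0.8,0.05,0.12],"yaw":0},{"hand":3.5,"offset":[1.1,0.05,0.12],"yaw":0},{"hand":3.5,"offset":[1.4,0.05,0.12],"yaw":0},{"hand":3.5,"offset":[1.7,0.05,0.12],"yaw":0},{"hand":3.5,"offset":[1.9,0.05,0.12],"yaw":0},{"hand":3.5,"offset":[2.1,0.05,0.12],"yaw":0},{"hand":3.5,"offset":[2.1,0.05,0.12],"yaw":0}]'
python3 - <<'E'
from h import *
p,_=st(); print(bed(p));
E
```

```text
time: 7.3
position: [621.6, 164.3, 25.0]
orientation: [-0.002, 0.995, -0.097, 0.001]
ft_force: [-1.7, 0.6, -1.2]
grip_width: 39.6
t 7.3 p [621.6 164.3  25. ] head -0.194 tilt [ 0.002 -0.004 -1.   ] q [-0.36  1.    0.05  1.64 -0.1   0.5  -2.01] F [-1.7  0.6 -1.2] w 39.6
[ 2.35201492e+01 -6.33421317e-03]
```

```bash
python3 -m handwheel '[{"hand":3.5,"offset":[0.1,0,0],"yaw":0},{"hand":3.5,"offset":[0.1,0,0],"yaw":0},{"hand":3.5,"offset":[0.2,0,0],"yaw":0},{"hand":3.5,"offset":[0.2,0,0],"yaw":0},{"hand":3.5,"offset":[0.3,0,0],"yaw":0},{"hand":3.5,"offset":[0.3,0,0],"yaw":0},{"hand":3.5,"offset":[0.4,0,0],"yaw":0},{"hand":3.5,"offset":[0.4,0,0],"yaw":0},{"hand":3.5,"offset":[0.4,0,0],"yaw":0},{"hand":3.5,"offset":[0.4,0,0],"yaw":0}]'
python3 - <<'E'
from h import *
p,_=st(); print(bed(p)); im,C=snap("wrist","w5")
for P in[(95,13),(105,13),(95,0),(105,0)]: print(P,(pix(C,wb(*P,45))*1.5).round(0))
E
```

```text
time: 8.3
position: [624.1, 163.8, 25.0]
orientation: [-0.002, 0.995, -0.097, -0.0]
ft_force: [-6.6, 1.2, 2.5]
grip_width: 39.9
t 8.3 p [624.1 163.8  25. ] head -0.1938 tilt [-0.001 -0.004 -1.   ] q [-0.35  1.    0.05  1.63 -0.1   0.51 -2.  ] F [-6.6  1.2  2.5] w 39.9
[2.60621891e+01 2.23083521e-03]
(95, 13) [342. 175.]
(105, 13) [341. 136.]
(95, 0) [391. 175.]
(105, 0) [391. 136.]
```

View pics/w5.png

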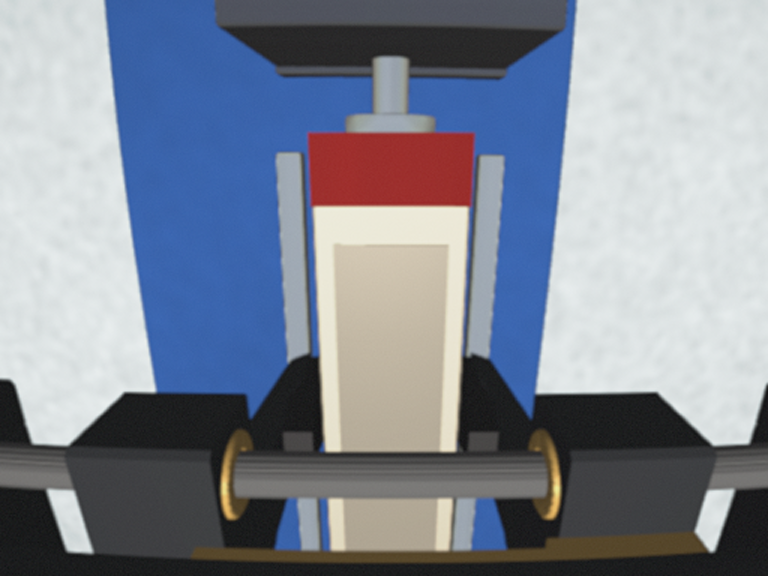

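The red end sits against the probe disc at (390,124), centred between the rails. The tool moved only 2.5 of the 4 mm commanded and the force is rising, which suggests the hard stop. I'll press a little more and hold.

```bash
python3 -m handwheel '[{"hand":3.5,"offset":[0.2,0,0],"yaw":0},{"hand":3.5,"offset":[0.3,0,0],"yaw":0},{"hand":3.5,"offset":[0.3,0,0],"yaw":0},{"hand":3.5,"offset":[0.3,0,0],"yaw":0},{"hand":3.5,"offset":[0.3,0,0],"yaw":0},{"hand":3.5,"offset":[0.3,0,0],"yaw":0},{"hand":3.5,"offset":[0.3,0,0],"yaw":0},{"hand":3.5,"offset":[0.3,0,0],"yaw":0},{"hand":3.5,"offset":[0.3,0,0],"yaw":0},{"hand":3.5,"offset":[0.3,0,0],"yaw":0}]'
python3 - <<'E'
from h import *
p,_=st(); print(bed(p))
E
```

```text
time: 9.35
position: [624.1, 163.8, 25.0]
orientation: [-0.002, 0.995, -0.097, -0.003]
ft_force: [-9.7, 0.3, 5.6]
grip_width: 40.0
t 9.35 p [624.1 163.8  25. ] head -0.1933 tilt [-0.007 -0.003 -1.   ] q [-0.35  1.    0.05  1.62 -0.1   0.52 -2.  ] F [-9.7  0.3  5.6] w 40.0
[2.60813768e+01 2.03512687e-02]
```

Hard stop confirmed: no motion and 10 N. I'll hold a little longer, then draw back and lift.

```bash
python3 -m handwheel '[{"hand":3.5,"offset":[0.3,0,0],"yaw":0},{"hand":3.5,"offset":[0.3,0,0],"yaw":0},{"hand":3.5,"offset":[0.3,0,0],"yaw":0},{"hand":3.5,"offset":[0.3,0,0],"yaw":0},{"hand":3.5,"offset":[-0.5,0,0],"yaw":0},{"hand":3.5,"offset":[-1.5,0,0],"yaw":0},{"hand":3.5,"offset":[-3,0,0],"yaw":0},{"hand":3.5,"offset":[-4,0,-1],"yaw":0},{"hand":3.5,"offset":[-4.5,0,-5],"yaw":0},{"hand":3.5,"offset":[-4.5,0,-9],"yaw":0}]'
python3 - <<'E'
from h import *
p,_=st(); print(bed(p))
E
```

```text
time: 10.35
position: [578.7, 172.2, 115.7]
orientation: [-0.001, 0.995, -0.096, -0.004]
ft_force: [0.5, 0.5, -4.7]
grip_width: 40.0
t 10.35 p [578.7 172.2 115.7] head -0.1925 tilt [-0.009 -0.001 -1.   ] q [-0.4   0.83  0.07  1.73 -0.1   0.59 -2.03] F [ 0.5  0.5 -4.7] w 40.0
[-20.07047278  -0.44423292]
```

```bash
python3 -m handwheel '[{"hand":3.5,"offset":[0,0,-4],"yaw":0},{"hand":3.5,"offset":[0,0,-7],"yaw":-0.15},{"hand":3.5,"offset":[0,0,-7],"yaw":-0.3},{"hand":3.5,"offset":[0,0,-7],"yaw":-0.45},{"hand":3.5,"offset":[0,0,-7],"yaw":-0.6},{"hand":3.5,"offset":[0,0,-7],"yaw":-0.75},{"hand":3.5,"offset":[0,0,-7],"yaw":-0.9},{"hand":3.5,"offset":[0,0,-7],"yaw":-1.05},{"hand":3.5,"offset":[0,0,-7],"yaw":-1.2},{"hand":3.5,"offset":[0,0,-7],"yaw":-1.35}]'; python3 -m handwheel '[{"hand":3.5,"offset":[0,0,0],"yaw":-0.15},{"hand":3.5,"offset":[0,0,0],"yaw":-0.3},{"hand":3.5,"offset":[0,0,0],"yaw":-0.45},{"hand":3.5,"offset":[0,0,0],"yaw":-0.6},{"hand":3.5,"offset":[0,0,0],"yaw":-0.75},{"hand":3.5,"offset":[0,0,0],"yaw":-0.9},{"hand":3.5,"offset":[0,0,0],"yaw":-1.05},{"hand":3.5,"offset":[0,0,0],"yaw":-1.2},{"hand":3.5,"offset":[0,0,0],"yaw":-1.35},{"hand":3.5,"offset":[0,0,0],"yaw":-1.5}]'
python3 - <<'E'
from h import *
p,_=st(); print(bed(p)); to(wb(1,0,150),-.193+np.pi)
E
```

```text
time: 11.35
position: [579.5, 171.3, 186.1]
orientation: [-0.003, 0.836, 0.549, -0.002]
ft_force: [0.4, -0.4, -6.0]
grip_width: 40.1
time: 12.35
position: [579.7, 170.2, 186.2]
orientation: [-0.003, 0.237, 0.971, -0.0]
ft_force: [0.0, -0.0, -5.5]
grip_width: 39.7
t 12.35 p [579.7 170.2 186.2] head 2.6626 tilt [ 0.006 -0.002 -1.   ] q [ 0.03  0.81 -0.72  1.66  0.64  0.92  0.15] F [ 0.  -0.  -5.5] w 39.7
[-18.68219124  -2.2645906 ]
t 12.35 p [579.7 170.2 186.2] head 2.6626 tilt [ 0.006 -0.002 -1.   ] q [ 0.03  0.81 -0.72  1.66  0.64  0.92  0.15] F [ 0.  -0.  -5.5] w 39.7
offset cm [-1.84  0.78  3.61] yaw -0.286
```

```bash
python3 -m handwheel '[{"hand":3.5,"offset":[-0.6,0.3,0],"yaw":-0.14},{"hand":3.5,"offset":[-1.2,0.6,0],"yaw":-0.28},{"hand":3.5,"offset":[-1.8,0.8,0],"yaw":-0.286},{"hand":3.5,"offset":[-1.8,0.8,3],"yaw":-0.286},{"hand":3.5,"offset":[-1.8,0.8,7],"yaw":-0.286},{"hand":3.5,"offset":[-1.8,0.8,10],"yaw":-0.286},{"hand":3.5,"offset":[-1.8,0.8,12],"yaw":-0.286},{"hand":3.5,"offset":[-1.8,0.8,13],"yaw":-0.286},{"hand":3.5,"offset":[-1.8,0.8,13],"yaw":-0.286},{"hand":3.5,"offset":[-1.8,0.8,13],"yaw":-0.286}]'
python3 - <<'E'
from h import *
p,_=st(); print(bed(p)); to(wb(1,0,26),-.193+np.pi)
E
```

```text
time: 13.35
position: [599.5, 169.4, 57.2]
orientation: [-0.002, 0.097, 0.995, 0.0]
ft_force: [0.1, 0.6, -5.8]
grip_width: 39.4
t 13.35 p [599.5 169.4  57.2] head 2.9472 tilt [ 0.004  0.    -1.   ] q [ 0.01  1.02 -0.68  1.67  0.86  0.78  0.29] F [ 0.1  0.6 -5.8] w 39.4
[0.85587131 0.78573263]
t 13.35 p [599.5 169.4  57.2] head 2.9472 tilt [ 0.004  0.    -1.   ] q [ 0.01  1.02 -0.68  1.67  0.86  0.78  0.29] F [ 0.1  0.6 -5.8] w 39.4
offset cm [-0.03 -0.08  3.12] yaw -0.001
```

```bash
python3 -m handwheel '[{"hand":3.5,"offset":[0,-0.08,1.5],"yaw":0},{"hand":3.5,"offset":[0,-0.08,2.5],"yaw":0},{"hand":3.5,"offset":[0,-0.08,3],"yaw":0},{"hand":3.5,"offset":[0,-0.08,3.1],"yaw":0},{"hand":3.5,"offset":[0,-0.08,3.2],"yaw":0},{"hand":3.5,"offset":[0,-0.08,3.22],"yaw":0},{"hand":3.5,"offset":[-0.3,-0.08,3.22],"yaw":0},{"hand":3.5,"offset":[-0.6,-0.08,3.22],"yaw":0},{"hand":3.5,"offset":[-0.9,-0.08,3.22],"yaw":0},{"hand":3.5,"offset":[-1.2,-0.08,3.22],"yaw":0}]'
python3 - <<'E'
from h import *
p,_=st(); print(bed(p)); to(wb(24,0,25),-.193+np.pi)
E
```

```text
time: 14.35
position: [611.3, 166.7, 25.2]
orientation: [-0.002, 0.097, 0.995, 0.001]
ft_force: [-2.6, 0.9, -2.8]
grip_width: 39.4
t 14.35 p [611.3 166.7  25.2] head 2.9473 tilt [ 0.004  0.001 -1.   ] q [ 0.01  1.07 -0.66  1.64  0.89  0.76  0.29] F [-2.6  0.9 -2.8] w 39.4
[12.99149096  0.35457567]
t 14.35 p [611.3 166.7  25.2] head 2.9473 tilt [ 0.004  0.001 -1.   ] q [ 0.01  1.07 -0.66  1.64  0.89  0.76  0.29] F [-2.6  0.9 -2.8] w 39.4
offset cm [-1.1  -0.03  0.01] yaw -0.001
```

```bash
python3 -m handwheel '[{"hand":3.5,"offset":[-0.2,0,0],"yaw":0},{"hand":3.5,"offset":[-0.4,0,0],"yaw":0},{"hand":3.5,"offset":[-0.6,0,0],"yaw":0},{"hand":3.5,"offset":[-0.8,0,0],"yaw":0},{"hand":3.5,"offset":[-0.9,0,0],"yaw":0},{"hand":3.5,"offset":[-1.0,0,0],"yaw":0},{"hand":3.5,"offset":[-1.1,0,0],"yaw":0},{"hand":3.5,"offset":[-1.2,0,0],"yaw":0},{"hand":3.5,"offset":[-1.3,0,0],"yaw":0},{"hand":3.5,"offset":[-1.4,0,0],"yaw":0}]'
python3 - <<'E'
from h import *
p,_=st(); print(bed(p))
E
```

```text
time: 15.35
position: [625.0, 164.0, 25.1]
orientation: [-0.002, 0.097, 0.995, 0.001]
ft_force: [-2.7, 1.1, -0.9]
grip_width: 39.4
t 15.35 p [625.  164.   25.1] head 2.9475 tilt [ 0.004  0.001 -1.   ] q [ 0.01  1.08 -0.67  1.6   0.88  0.78  0.33] F [-2.7  1.1 -0.9] w 39.4
[26.87709199  0.39745445]
```

```bash
python3 -m handwheel '[{"hand":3.5,"offset":[-0.1,0,0],"yaw":0},{"hand":3.5,"offset":[-0.1,0,0],"yaw":0},{"hand":3.5,"offset":[-0.2,0,0],"yaw":0},{"hand":3.5,"offset":[-0.2,0,0],"yaw":0},{"hand":3.5,"offset":[-0.3,0,0],"yaw":0},{"hand":3.5,"offset":[-0.3,0,0],"yaw":0},{"hand":3.5,"offset":[-0.4,0,0],"yaw":0},{"hand":3.5,"offset":[-0.4,0,0],"yaw":0},{"hand":3.5,"offset":[-0.5,0,0],"yaw":0},{"hand":3.5,"offset":[-0.5,0,0],"yaw":0}]'
python3 - <<'E'
from h import *
p,_=st(); print(bed(p))
im,C=snap("side","s5")
for P in [(105,0,32),(-55,0,52),(95,0,32)]: print(P,pix(C,wb(*P)).round(0))
c=[int(k) for k in pix(C,wb(80,0,40))]
cv2.imwrite("pics/s5c.png",cv2.resize(im[c[1]-60:c[1]+60,c[0]-50:c[0]+110,::-1],None,fx=5,fy=5,interpolation=cv2.INTER_CUBIC))
E
```

```text
time: 16.35
position: [626.8, 163.8, 25.0]
orientation: [-0.005, 0.096, 0.995, 0.0]
ft_force: [-9.8, 1.8, 3.2]
grip_width: 39.7
t 16.35 p [626.8 163.8  25. ] head 2.9485 tilt [ 0.01 -0.   -1.  ] q [ 0.02  1.09 -0.67  1.59  0.87  0.79  0.34] F [-9.8  1.8  3.2] w 39.7
[28.7370697   0.47792172]
(105, 0, 32) [193. 282.]
(-55, 0, 52) [245. 291.]
(95, 0, 32) [197. 283.]
```

View pics/s5c.png

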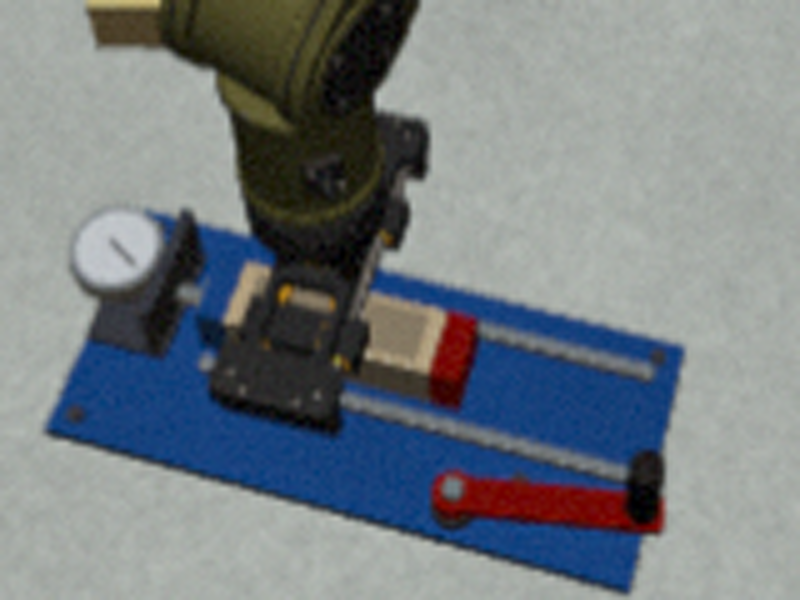

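The side view shows the prism home, with its red end to the rear at (455,360), the gripper across it, and the keeper parked with the knob at (645,490). I'll press on for over half a second and then release.

```bash
python3 -m handwheel '[{"hand":3.5,"offset":[-0.3,0,0],"yaw":0},{"hand":3.5,"offset":[-0.3,0,0],"yaw":0},{"hand":3.5,"offset":[-0.3,0,0],"yaw":0},{"hand":3.5,"offset":[-0.3,0,0],"yaw":0},{"hand":3.5,"offset":[-0.3,0,0],"yaw":0},{"hand":3.5,"offset":[-0.3,0,0],"yaw":0},{"hand":3.5,"offset":[-0.3,0,0],"yaw":0},{"hand":3.5,"offset":[-0.3,0,0],"yaw":0},{"hand":3.5,"offset":[-0.2,0,0],"yaw":0},{"hand":3.5,"offset":[-0.15,0,0],"yaw":0}]'
python3 - <<'E'
from h import *
p,_=st(); print(bed(p))
E
python3 -m handwheel '[{"hand":4.5,"offset":[-0.1,0,0],"yaw":0},{"hand":6,"offset":[-0.1,0,0],"yaw":0},{"hand":8,"offset":[-0.1,0,0],"yaw":0},{"hand":8,"offset":[0,0,0],"yaw":0},{"hand":8,"offset":[0,0,-1],"yaw":0},{"hand":8,"offset":[0,0,-4],"yaw":0},{"hand":8,"offset":[0,0,-8],"yaw":0},{"hand":8,"offset":[0,0,-12],"yaw":0},{"hand":8,"offset":[0,0,-15],"yaw":0},{"hand":8,"offset":[0,0,-15],"yaw":0}]'
python3 - <<'E'
from h import *
p,_=st(); print(bed(p)); im,C=snap("wrist","w6"); colours(im,C,52)
for nm,P in dict(rear=(-55,0,52),rearL=(-55,20,52),knob=(-173,75,95),railL=(-160,28,20),railR=(-160,-28,20)).items(): print(nm,pix(C,wb(*P)).round(0)*1.5)
E
```

```text
time: 17.4
position: [626.8, 163.7, 25.0]
orientation: [-0.006, 0.096, 0.995, 0.0]
ft_force: [-6.4, 1.3, 1.0]
grip_width: 39.8
t 17.4 p [626.8 163.7  25. ] head 2.949 tilt [ 0.012 -0.001 -1.   ] q [ 0.02  1.09 -0.67  1.59  0.87  0.8   0.35] F [-6.4  1.3  1. ] w 39.8
[28.76078183  0.46161914]
time: 18.4
position: [631.1, 165.5, 180.8]
orientation: [-0.002, 0.096, 0.995, 0.003]
ft_force: [0.4, 0.6, 0.3]
grip_width: 79.8
t 18.4 p [631.1 165.5 180.8] head 2.9487 tilt [ 0.004  0.005 -1.   ] q [ 0.07  0.9  -0.8   1.51  0.7   1.03  0.48] F [0.4 0.6 0.3] w 79.8
[32.67104085  3.04821424]
blue [197, 0, 154, 294, 25179] [276.4 135.6] [586.8 189.8  52. ]
blue [347, 0, 10, 59, 336] [351.8  20.6] [506.4 267.   52. ]
red [322, 0, 32, 90, 1837] [336.8  40.5] [519.4 252.6  52. ]
red [234, 90, 46, 20, 920] [256.5  99.5] [553.4 178.6  52. ]
rear [382.5 133.5]
rearL [418.5 133.5]
knob [ 553.5 -144. ]
railL [430.5 -49.5]
railR [334.5 -49.5]
```

View pics/w6.png

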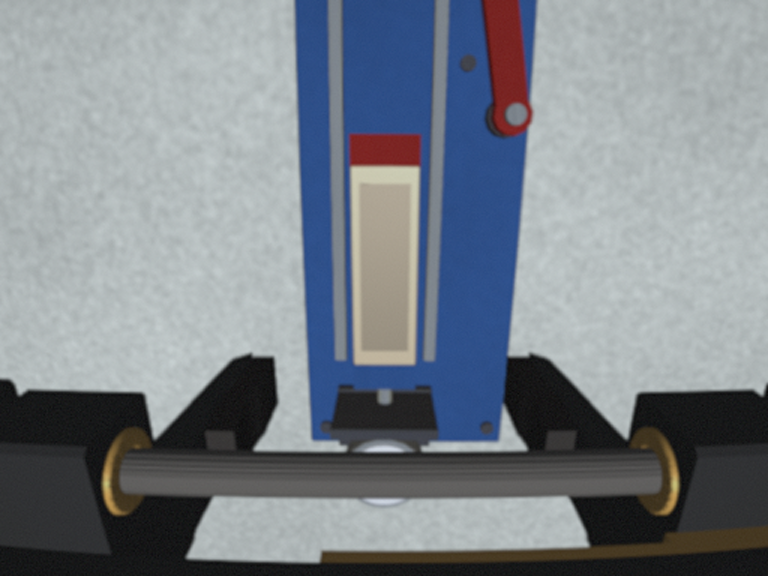

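The prism lies centred between the rails, with its red rear edge at row 134, front edge at row 365 and rail tips at row 361. The keeper hinge is at (516,114) and the arm runs up and out of the picture.

Run:
```python
from h import *
im,C=load("w6"); f=lambda u,v,z: bed(w(C,u/1.5,v/1.5,z)).round(1)
print("rear",f(385,134,52),"front",f(385,365,52),"rail tips",f(341,361,20),f(429,361,20),"hinge",f(516,114,45),"arm dir",f(485,0,37),f(519,0,37), "plate end",f(400,440,12),"rail L outer",f(448,0,20))
im,C=load("s5"); hsv=cv2.cvtColor(im,cv2.COLOR_RGB2HSV)
ox,oy=[int(k) for k in pix(C,wb(80,0,40))]; ox-=50; oy-=60
for u,v,z in((647,465,95),(453,488,45)): print("side",bed(w(C,ox+u/5,oy+v/5,z)).round(1))
print(pix(C,wb(-171,75,95)),ox+647/5,oy+465/5)
to(wb(-130,50,180),-.193+np.pi)
```

```text
rear [-54.5   1.1] front [88.3  0.7] rail tips [100.6 -31.4] [100.8  32.3] hinge [-66.3  76.6] arm dir [-128.5   57.5] [-129.    76.9] plate end [173.3  11.9] rail L outer [-133.    38.6]
side [-169.6   60.8]
side [-67.4  79.3]
[279.80455135 320.24640619] 280.4 315.0
t 18.45 p [630.  164.4 178.1] head 2.9488 tilt [ 0.007  0.002 -1.   ] q [ 0.07  0.9  -0.79  1.51  0.7   1.03  0.47] F [ 0.1  0.1 -0.2] w 79.8
offset cm [16.17  4.83 -0.06] yaw 0.0
```

Run:
```python
from h import *
to(wb(-170,60.5,62),-.193+np.pi)
```

```text
t 18.45 p [630.  164.4 178.1] head 2.9488 tilt [ 0.007  0.002 -1.   ] q [ 0.07  0.9  -0.79  1.51  0.7   1.03  0.47] F [ 0.1  0.1 -0.2] w 79.8
offset cm [20.08  5.86 11.77] yaw 0.0
```

```bash
python3 -m handwheel '[{"hand":7,"offset":[4,1.2,0],"yaw":0},{"hand":7,"offset":[8,2.4,0],"yaw":0},{"hand":7,"offset":[12,3.5,0],"yaw":0},{"hand":7,"offset":[16,4.7,0],"yaw":0},{"hand":7,"offset":[19,5.6,1],"yaw":0},{"hand":7,"offset":[20.1,5.9,3],"yaw":0},{"hand":7,"offset":[20.1,5.9,5],"yaw":0},{"hand":7,"offset":[20.1,5.9,6],"yaw":0},{"hand":7,"offset":[20.1,5.9,6],"yaw":0},{"hand":7,"offset":[20.1,5.9,6],"yaw":0}]'
python3 - <<'E'
from h import *
p,_=st(); print(bed(p)); to(wb(-170,60.5,62),-.193+np.pi)
im,C=snap("side","s7"); c=[int(k) for k in pix(C,wb(-130,40,60))]
cv2.imwrite("pics/s7c.png",cv2.resize(im[max(0,c[1]-60):c[1]+40,c[0]-90:c[0]+60,::-1],None,fx=5,fy=5,interpolation=cv2.INTER_CUBIC))
E
```

```text
time: 19.45
position: [443.9, 260.9, 119.7]
orientation: [-0.004, 0.097, 0.995, 0.001]
ft_force: [-0.1, 0.6, -0.2]
grip_width: 70.1
t 19.45 p [443.9 260.9 119.7] head 2.948 tilt [ 0.008  0.002 -1.   ] q [-0.21  0.82 -0.69  1.98  0.85  0.66 -0.07] F [-0.1  0.6 -0.2] w 70.1
[-169.41698343   60.71474001]
t 19.45 p [443.9 260.9 119.7] head 2.948 tilt [ 0.008  0.002 -1.   ] q [-0.21  0.82 -0.69  1.98  0.85  0.66 -0.07] F [-0.1  0.6 -0.2] w 70.1
offset cm [ 0.01 -0.03  5.77] yaw -0.001
```

View pics/s7c.png

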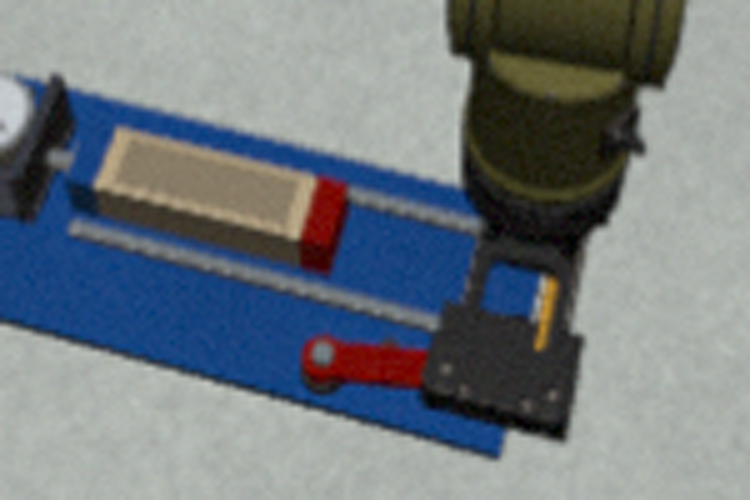

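The prism stays against the probe, and the gripper is right above the knob end of the keeper at (500,370). I'll lower and grip the knob.

```bash
python3 -m handwheel '[{"hand":7,"offset":[0,0,2],"yaw":0},{"hand":7,"offset":[0,0,4],"yaw":0},{"hand":7,"offset":[0,0,5.2],"yaw":0},{"hand":7,"offset":[0,0,5.7],"yaw":0},{"hand":4,"offset":[0,0,5.7],"yaw":0},{"hand":1.5,"offset":[0,0,5.7],"yaw":0},{"hand":1.5,"offset":[0,0,5.7],"yaw":0},{"hand":1.5,"offset":[0,0,5.7],"yaw":0},{"hand":1.5,"offset":[0,0,5.7],"yaw":0},{"hand":1.5,"offset":[0,0,5.7],"yaw":0}]'
python3 - <<'E'
from h import *
p,M=st(); b=bed(p); print(b)
H=np.array((-67.0,75.8)); th0=np.arctan2(H[1]-b[1],H[0]-b[0]); print("r",np.linalg.norm(b-H),"th0",th0)
for th in np.arange(.25,1.6,.1):
    k=H-105*np.array((np.cos(th),np.sin(th))); d=M.T@(np.array(wb(*k,p[2]))-p)/10; print(round(th,2),d.round(2))
E
```

```text
time: 20.5
position: [443.8, 261.3, 63.3]
orientation: [-0.003, 0.097, 0.995, 0.002]
ft_force: [0.5, 0.7, -0.3]
grip_width: 24.1
t 20.5 p [443.8 261.3  63.3] head 2.948 tilt [ 0.007  0.003 -1.   ] q [-0.27  0.9  -0.58  2.01  0.98  0.54 -0.19] F [ 0.5  0.7 -0.3] w 24.1
[-169.5832574    61.15574927]
r 103.62325403694642 th0 0.14179674124944774
0.25 [-0.09 -1.13 -0.  ]
0.35 [-0.4  -2.14 -0.01]
0.45 [-0.81 -3.1  -0.01]
0.55 [-1.31 -4.02 -0.02]
0.65 [-1.9  -4.89 -0.03]
0.75 [-2.58 -5.69 -0.03]
0.85 [-3.33 -6.42 -0.04]
0.95 [-4.16 -7.07 -0.05]
1.05 [-5.04 -7.64 -0.06]
1.15 [-5.97 -8.12 -0.06]
1.25 [-6.95 -8.5  -0.07]
1.35 [-7.96 -8.78 -0.08]
1.45 [-9.   -8.95 -0.09]
1.55 [-10.05  -9.03  -0.09]
```

```bash
python3 -m handwheel '[{"hand":1.5,"offset":[0,0,0],"yaw":0},{"hand":1.5,"offset":[0,0,0],"yaw":0},{"hand":1.5,"offset":[0,0,0],"yaw":0},{"hand":1.5,"offset":[-0.1,-1.1,0],"yaw":0},{"hand":1.5,"offset":[-0.4,-2.1,0],"yaw":0},{"hand":1.5,"offset":[-0.8,-3.1,0],"yaw":0},{"hand":1.5,"offset":[-1.3,-4,0],"yaw":0},{"hand":1.5,"offset":[-1.9,-4.9,0],"yaw":0},{"hand":1.5,"offset":[-2.6,-5.7,0],"yaw":0},{"hand":1.5,"offset":[-2.9,-6,0],"yaw":0}]'
cat > k.py <<'E'
from h import *
p,M=st(); b=bed(p); print(b)
H=np.array((-67.0,75.8)); th0=np.arctan2(H[1]-b[1],H[0]-b[0]); print("r",np.linalg.norm(b-H),"th0",th0)
for th in np.arange(th0+.1,1.65,.1):
    k=H-105*np.array((np.cos(th),np.sin(th))); d=M.T@(np.array(wb(*k,p[2]))-p)/10; print(round(th,2),d.round(2))
E
python3 k.py
```

```text
time: 21.5
position: [461.4, 195.4, 63.3]
orientation: [-0.003, 0.097, 0.995, 0.001]
ft_force: [-3.3, 2.3, 5.6]
grip_width: 19.0
t 21.5 p [461.4 195.4  63.3] head 2.9464 tilt [ 0.006  0.002 -1.   ] q [-0.15  0.89 -0.57  2.05  1.01  0.51 -0.1 ] F [-3.3  2.3  5.6] w 19.0
[-139.62341011   -0.22502539]
r 105.13783420407677 th0 0.8082777967593014
0.91 [-0.81 -0.67 -0.01]
1.01 [-1.67 -1.28 -0.01]
1.11 [-2.58 -1.79 -0.02]
1.21 [-3.54 -2.21 -0.03]
1.31 [-4.54 -2.53 -0.03]
1.41 [-5.57 -2.75 -0.04]
1.51 [-6.61 -2.86 -0.05]
1.61 [-7.66 -2.87 -0.05]
```

Width 19 mm, so the knob is held and following the arc. Next I'll continue to about 1.5 rad and then ease onto the stop.

```bash
python3 -m handwheel '[{"hand":1.5,"offset":[-0.8,-0.7,0],"yaw":0},{"hand":1.5,"offset":[-1.7,-1.3,0],"yaw":0},{"hand":1.5,"offset":[-2.6,-1.8,0],"yaw":0},{"hand":1.5,"offset":[-3.5,-2.2,0],"yaw":0},{"hand":1.5,"offset":[-4.5,-2.5,0],"yaw":0},{"hand":1.5,"offset":[-5.5,-2.7,0],"yaw":0},{"hand":1.5,"offset":[-6.4,-2.8,0],"yaw":0},{"hand":1.5,"offset":[-6.8,-2.85,0],"yaw":0},{"hand":1.5,"offset":[-7,-2.85,0],"yaw":0},{"hand":1.5,"offset":[-7.1,-2.85,0],"yaw":0}]';python3 k.py
```

```text
time: 22.5
position: [525.4, 154.8, 63.5]
orientation: [-0.003, 0.097, 0.995, 0.003]
ft_force: [-4.3, 6.2, 7.8]
grip_width: 19.3
t 22.5 p [525.4 154.8  63.5] head 2.9466 tilt [ 0.007  0.005 -1.   ] q [-0.    0.94 -0.63  1.91  0.93  0.63  0.13] F [-4.3  6.2  7.8] w 19.3
[-69.04942022 -27.80328767]
r 103.62355590696832 th0 1.5510174856706496
```

```bash
python3 -m handwheel '[{"hand":1.5,"offset":[-0.2,0,0],"yaw":0},{"hand":1.5,"offset":[-0.3,0,0],"yaw":0},{"hand":1.5,"offset":[-0.4,0,0],"yaw":0},{"hand":1.5,"offset":[-0.5,0,0],"yaw":0},{"hand":1.5,"offset":[-0.6,0,0],"yaw":0},{"hand":1.5,"offset":[-0.7,0,0],"yaw":0},{"hand":1.5,"offset":[-0.7,0,0],"yaw":0},{"hand":1.5,"offset":[-0.7,0,0],"yaw":0},{"hand":1.5,"offset":[-0.7,0,0],"yaw":0},{"hand":1.5,"offset":[-0.7,0,0],"yaw":0}]';python3 k.py
```

```text
time: 23.5
position: [525.7, 154.7, 63.5]
orientation: [-0.008, 0.096, 0.995, 0.003]
ft_force: [-14.8, 5.8, 10.4]
grip_width: 19.3
t 23.5 p [525.7 154.7  63.5] head 2.9493 tilt [ 0.017  0.004 -1.   ] q [ 0.01  0.94 -0.65  1.9   0.92  0.64  0.15] F [-14.8   5.8  10.4] w 19.3
[-68.73084557 -27.80761173]
r 103.62206827740269 th0 1.55409210443554
```

That is the end stop: no motion at 15 N. I'll ease off, open, lift and look.

```bash
python3 -m handwheel '[{"hand":1.5,"offset":[-0.1,0,0],"yaw":0},{"hand":1.5,"offset":[-0.05,0,0],"yaw":0},{"hand":3,"offset":[-0.05,0,0],"yaw":0},{"hand":6,"offset":[0,0,0],"yaw":0},{"hand":7,"offset":[0,0,0],"yaw":0},{"hand":7,"offset":[0,0,-2],"yaw":0},{"hand":7,"offset":[0,0,-6],"yaw":0},{"hand":7,"offset":[0,0,-10],"yaw":0},{"hand":7,"offset":[0,0,-14],"yaw":0},{"hand":7,"offset":[0,0,-18],"yaw":0}]'
python3 -m handwheel '[{"hand":7,"offset":[3,0,-2],"yaw":0},{"hand":7,"offset":[6,0,-4],"yaw":0},{"hand":7,"offset":[9,0,-4],"yaw":0},{"hand":7,"offset":[12,0,-4],"yaw":0},{"hand":7,"offset":[15,0,-4],"yaw":0},{"hand":7,"offset":[17,0,-4],"yaw":0},{"hand":7,"offset":[17,0,-4],"yaw":0},{"hand":7,"offset":[17,0,-4],"yaw":0},{"hand":7,"offset":[17,0,-4],"yaw":0},{"hand":7,"offset":[17,0,-4],"yaw":0}]'
python3 - <<'E'
from h import *
p,_=st(); print(bed(p)); im,C=snap("side","s8"); c=[int(k) for k in pix(C,wb(20,0,40))]
cv2.imwrite("pics/s8c.png",cv2.resize(im[c[1]-45:c[1]+50,c[0]-70:c[0]+58,::-1],None,fx=6.2,fy=6.2,interpolation=cv2.INTER_CUBIC)); print(c)
E
```

```text
time: 24.5
position: [528.6, 152.0, 244.8]
orientation: [-0.009, 0.097, 0.995, 0.002]
ft_force: [0.4, 0.2, -0.9]
grip_width: 70.1
time: 25.5
position: [363.5, 184.2, 287.6]
orientation: [-0.009, 0.098, 0.995, 0.002]
ft_force: [0.4, 0.2, 0.2]
grip_width: 70.2
t 25.5 p [363.5 184.2 287.6] head 2.9456 tilt [ 0.018  0.002 -1.   ] q [ 0.09  0.47 -0.97  2.08  0.49  0.86  0.21] F [0.4 0.2 0.2] w 70.2
[-233.60604998  -29.9171965 ]
[220, 287]
```

View pics/s8c.png

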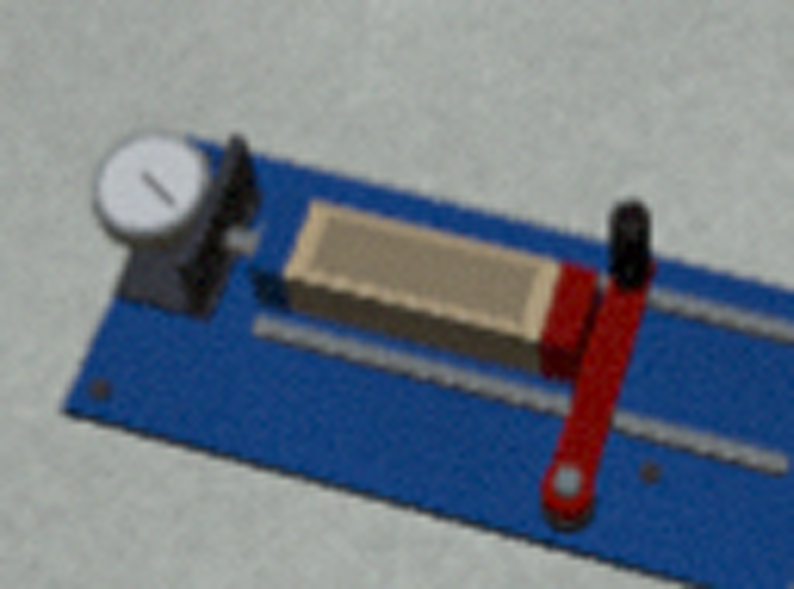

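The keeper now lies across the rails behind the prism, and the blue end is at the probe. I'll take one more close look from above to check the 3 mm gap and the home position.

```bash
python3 -m handwheel '[{"hand":7,"offset":[-4,0.5,0],"yaw":0},{"hand":7,"offset":[-8,1,0],"yaw":0},{"hand":7,"offset":[-12,1.5,0],"yaw":0},{"hand":7,"offset":[-16,2,0],"yaw":0},{"hand":7,"offset":[-20,2.5,0],"yaw":0},{"hand":7,"offset":[-24,3,1],"yaw":0},{"hand":7,"offset":[-26,3,4],"yaw":0},{"hand":7,"offset":[-26,3,8],"yaw":0},{"hand":7,"offset":[-26,3,9],"yaw":0},{"hand":7,"offset":[-26,3,9],"yaw":0}]'
python3 - <<'E'
from h import *
for i in range(6): robot.read_camera("top")
p,_=st(); print(bed(p)); im,C=snap("wrist","w9",1.5); st()
E
```

```text
time: 26.55
position: [621.5, 163.1, 191.3]
orientation: [-0.011, 0.098, 0.995, 0.001]
ft_force: [1.0, -0.4, 1.0]
grip_width: 70.0
t 26.85 p [623.3 164.3 195. ] head 2.9461 tilt [ 0.015  0.004 -1.   ] q [ 0.08  0.88 -0.81  1.51  0.68  1.06  0.48] F [-0.6  0.3 -0.1] w 69.8
[25.17004045  0.35381131]
t 26.9 p [623.2 164.1 194.7] head 2.9461 tilt [ 0.016  0.004 -1.   ] q [ 0.08  0.88 -0.81  1.51  0.68  1.06  0.48] F [-0.3  0.2 -0.3] w 70.3
```

View pics/w9.png

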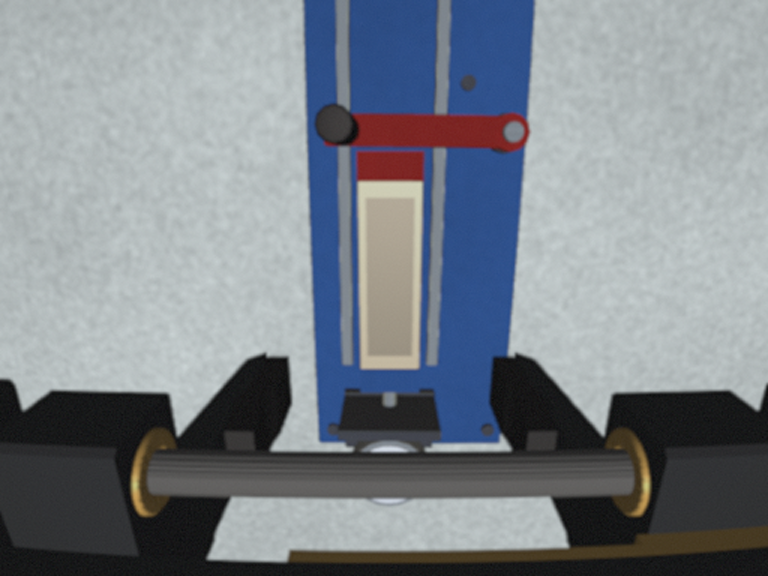

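Run:
```python
from h import *
im,C=load("w9"); f=lambda u,v,z: bed(w(C,u/1.5,v/1.5,z)).round(1)
print("prism rear",f(360,152,52),f(422,152,52),"rail tips",f(348,365,20),f(432,365,20),"keeper front L/R",f(370,146,37),f(490,148,37),"back",f(370,114,37),f(490,116,37),"plate end",f(400,442,12),"hinge",f(514,132,45),"knob",f(336,122,95))
```

```text
prism rear [-53.7 -16.6] [-53.6  20.6] rail tips [100.9 -30.8] [101.1  32.8] keeper front L/R [-57.4 -11.1] [-56.3  64.6] back [-76.6 -10.9] [-75.6  63.7] plate end [174.5   9. ] hinge [-65.8  77.3] knob [-68.2 -25.9]
```

Run:
```python
from h import *
im,C=load("w9"); hsv=cv2.cvtColor(im,cv2.COLOR_RGB2HSV); g=im.astype(float)
def line(pts,z):
    W=np.array([bed(w(C,u,v,z)) for u,v in pts]); return W
red=g[:,:,0]-g[:,:,2]   # arm: red above blue
def edge(u,v0,v1,s):
    c=red[v0:v1,u]; h=(c.max()+c.min())/2; k=np.where((c[:-1]-h)*(c[1:]-h)<0)[0]; k=k[0] if s>0 else k[-1]
    return v0+k+(h-c[k])/(c[k+1]-c[k])
for nm,v0,v1,us in(("back",66,86,range(242,325)),("front",88,106,range(290,325))):
    W=line([(u,edge(u,v0,v1,1)) for u in us],37); m=np.median(W[:,0]); W=W[abs(W[:,0]-m)<3]; s,b=np.polyfit(W[:,1],W[:,0],1); print("keeper",nm,"slope",s.round(4),"x at y=0",b.round(2))
W=line([(u,edge(u,98,106,-1)) for u in range(243,278)],52); s,b=np.polyfit(W[:,1],W[:,0],1); print("prism rear slope",s.round(4),b.round(2))
# plate side edges -> bed yaw check
bl=g[:,:,2]-g[:,:,0]
for us in((195,225),(325,362)):
    P=[]
    for v in list(range(5,60))+list(range(110,220)):
        c=bl[v,us[0]:us[1]]; h=(c.max()+c.min())/2; k=np.where((c[:-1]-h)*(c[1:]-h)<0)[0]
        if len(k): k=k[0]; P.append((us[0]+k+(h-c[k])/(c[k+1]-c[k]),v))
    W=line(P,12); s,b=np.polyfit(W[:,0],W[:,1],1); print("plate edge slope dy/dx",s.round(4),b.round(1))
```

```text
Traceback (most recent call last):
IndexError: index 0 is out of bounds for axis 0 with size 0
```

Run:
```python
from h import *
im,C=load("w9"); g=cv2.GaussianBlur(im.astype(np.float32),(3,3),0); red=g[:,:,0]-g[:,:,2]; bl=-red
def cross(c):
    k=np.argmax(abs(np.diff(c))); h=(c[max(0,k-3)]+c[min(len(c)-1,k+4)])/2
    return k+np.clip((h-c[k])/(c[k+1]-c[k]),-1,2)
def fit(nm,pts,z,ax):
    W=np.array([bed(w(C,u,v,z)) for u,v in pts]); x,y=W[:,1-ax],W[:,ax]
    k=abs(y-np.median(y))<4
    s,b=np.polyfit(x[k],y[k],1); print(nm,"slope",s.round(4),"at 0:",b.round(2),"n",k.sum())
fit("keeper back",[(u,68+cross(red[68:84,u])) for u in range(245,322)],37,0)
fit("keeper front",[(u,90+cross(red[90:103,u])) for u in range(296,322)],37,0)
fit("plate L",[(195+cross(bl[v,195:222]),v) for v in range(5,220)],12,1)
fit("plate R",[(328+cross(bl[v,328:362]),v) for v in list(range(5,70))+list(range(110,220))],12,1)
```

```text
keeper back slope 0.0135 at 0: -77.11 n 77
keeper front slope 0.0142 at 0: -57.55 n 26
plate L slope -0.0123 at 0: -55.32 n 198
plate R slope -0.0129 at 0: 92.39 n 175
```

The keeper is square to the bed: its slope of 0.0138 matches the plate's 0.0126, so it is at about 1.57 rad. The gap to the prism is 3 to 4 mm, so the prism is home. Handing in.

```bash
python3 -c "
from h import *
st(); print(robot.close_job())"
```

```text
t 26.9 p [623.2 164.1 194.7] head 2.9461 tilt [ 0.016  0.004 -1.   ] q [ 0.08  0.88 -0.81  1.51  0.68  1.06  0.48] F [-0.3  0.2 -0.3] w 70.3
the job is handed in; nothing more can be done
None
```

The job is done and handed in at 26.9 s of the 61 s allowed; the interface gave no verdict. I took the leftmost prism and kept its trowelled face up.

- **Red end:** I slid it in until the tool stopped moving at about 10 N and held it there for over a second.
- **Blue end:** I drew the prism back, lifted it, turned it end for end and slid the blue end in to the same kind of stop. It was held about a second and then released.
- **Keeper:** I swung it by its knob to the end stop, where it did not move further at 15 N. The gripper is now clear above the gauge.

**Last checks (final wrist picture):**
- The prism is centred between the rails with its rear end at about bed x = -54 to -55, against a target of -55.
- The keeper is square to the bed to within about 0.001 rad.
- The gap from keeper to prism measured 3.3 to 3.9 mm against 3 mm stated, which is about one pixel.

**What disagreed or went unchecked:**
- The tool stopped at bed x 26.1 for the red end and 28.7 for the blue end. I put this down to a 1 to 2 mm off-centre grip plus calibration error.
- The probe disc itself was hidden in the last view, so "fully in" rests on the hard-stop forces and the prism's position.
- I did not re-measure the bottle, cube and brush at the end, but the arm never went near them.

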